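Shut the filled drawers

TASK

Three small wooden drawer boxes stand open on the studio table. With the fingertips, gently push the two drawers that have something lying in them fully home, without slamming or forcing them and pressing only on the outside of their fronts; leave the empty drawer standing open as it is, ready to be filled. Grip and lift nothing, do not reach into the drawers, and leave the jars, the tin and the tape alone.

Things in the scene. Friction and masses are not known exactly. Their poses are not given: they have to be found in the camera images.
- carton_box: fixed low wooden box, 150 deep (own x) x 130 wide (own y) x 75 high, with one drawer; the small carton of leads lies in its drawer; all three boxes look alike and stand in any order, each turned up to 15 degrees. Origin: centre of its underside on the table. Own -x points to the robot side, out of the drawer opening; own +x is the way the drawer shuts.
- carton_front (a point): centre of the outer face of that drawer's front, 40 mm above the table; moves with the drawer, axes as the box's. The front is a flat upright board 126 wide x 10 thick, 4 to 72 mm above the table, with a finger notch 40 wide x 12 deep mid-way in its top edge. Shut, it lies against the box's front edge, its outer face 85 mm from the box's origin along own -x
- carton_drawer (a joint): how far that drawer is pulled out, m: 0 fully home against a stop (cannot go further), 0.10 fully out; starts between 0.06 and 0.09. Slides with about 1.5 N of friction and stays where it is left (no spring, no catch). Behind its front an open tray 135 long x 106 wide moves with it: 5 mm walls, floor 17 mm and wall tops 47 mm above the table
- eraser_box: fixed low wooden box, 150 deep (own x) x 130 wide (own y) x 75 high, with one drawer; the eraser lies in its drawer; all three boxes look alike and stand in any order, each turned up to 15 degrees. Origin: centre of its underside on the table. Own -x points to the robot side, out of the drawer opening; own +x is the way the drawer shuts.
- eraser_front (a point): centre of the outer face of that drawer's front, 40 mm above the table; moves with the drawer, axes as the box's. The front is a flat upright board 126 wide x 10 thick, 4 to 72 mm above the table, with a finger notch 40 wide x 12 deep mid-way in its top edge. Shut, it lies against the box's front edge, its outer face 85 mm from the box's origin along own -x
- eraser_drawer (a joint): how far that drawer is pulled out, m: 0 fully home against a stop (cannot go further), 0.10 fully out; starts between 0.06 and 0.09. Slides with about 1.5 N of friction and stays where it is left (no spring, no catch). Behind its front an open tray 135 long x 106 wide moves with it: 5 mm walls, floor 17 mm and wall tops 47 mm above the table
- empty_box: fixed low wooden box, 150 deep (own x) x 130 wide (own y) x 75 high, with one drawer; nothing lies in its drawer; all three boxes look alike and stand in any order, each turned up to 15 degrees. Origin: centre of its underside on the table. Own -x points to the robot side, out of the drawer opening; own +x is the way the drawer shuts.
- empty_front (a point): centre of the outer face of that drawer's front, 40 mm above the table; moves with the drawer, axes as the box's. The front is a flat upright board 126 wide x 10 thick, 4 to 72 mm above the table, with a finger notch 40 wide x 12 deep mid-way in its top edge. Shut, it lies against the box's front edge, its outer face 85 mm from the box's origin along own -x
- empty_drawer (a joint): how far that drawer is pulled out, m: 0 fully home against a stop (cannot go further), 0.10 fully out; starts between 0.06 and 0.09. Slides with about 1.5 N of friction and stays where it is left (no spring, no catch). Behind its front an open tray 135 long x 106 wide moves with it: 5 mm walls, floor 17 mm and wall tops 47 mm above the table
- lead_carton: loose small flat carton of pencil leads, 30 x 58 x 14, lying across the open part of its drawer; origin: centre of its underside
- eraser_block: loose pale eraser, 22 x 45 x 13, lying across the open part of its drawer; origin: centre of its underside
- black_jar: bystander, loose: black jar with black lid, 65 across x 88 high; origin: centre of its underside
- clear_jar: bystander, loose: small clear jar with dark lid, 46 across x 88 high; origin: centre of its underside
- tape_roll: bystander, loose: roll of masking tape lying flat, 96 across x 25 high; origin: centre of its underside
- food_tin: bystander, loose: food tin, 76 across x 58 high; origin: centre of its underside
Things that resemble listed ones, but are neither listed nor needed, are in the scene too. Leave any turquoise look-alike of the carton_box alone.

How it is judged:
At the end, for the whole second after the job is handed in: The drawers with the carton and with the eraser are shut to within 4 mm, with the carton and the eraser still lying in them at rest; the empty drawer is within 8 mm of where it stood, and no jar, tin or tape has moved by more than 15 mm (value of joint each of carton_drawer, eraser_drawer below 0.004 m and x of lead_carton in the frame of carton_box between -0.08 and 0.07 m and y of lead_carton in the frame of carton_box between -0.055 and 0.055 m and z of lead_carton in the frame of carton_box between 0.005 and 0.045 m and linear speed of each of lead_carton, eraser_block below 0.02 m/s and x of eraser_block in the frame of eraser_box between -0.08 and 0.07 m and y of eraser_block in the frame of eraser_box between -0.055 and 0.055 m and z of eraser_block in the frame of eraser_box between 0.005 and 0.045 m and distance of empty_front from where it was at the start of the episode below 0.008 m and distance of each of black_jar, clear_jar, tape_roll, food_tin from where it was at the start of the episode below 0.015 m); the robot touches nothing.
It fails at once if a finger presses on the inside of a drawer or on what lies in it (reaching in, or pinching a drawer front) ((contact force between the fingers and carton_drawer_c3 above 0.5 N or contact force between the fingers and carton_drawer_c4 above 0.5 N or contact force between the fingers and carton_drawer_c5 above 0.5 N or contact force between the fingers and carton_drawer_c6 above 0.5 N or contact force between the fingers and carton_drawer_c7 above 0.5 N or contact force between the fingers and carton_drawer_c8 above 0.5 N or contact force between the fingers and carton_drawer_c9 above 0.5 N or contact force between the fingers and carton_drawer_c10 above 0.5 N) or (contact force between the fingers and eraser_drawer_c3 above 0.5 N or contact force between the fingers and eraser_drawer_c4 above 0.5 N or contact force between the fingers and eraser_drawer_c5 above 0.5 N or contact force between the fingers and eraser_drawer_c6 above 0.5 N or contact force between the fingers and eraser_drawer_c7 above 0.5 N or contact force between the fingers and eraser_drawer_c8 above 0.5 N or contact force between the fingers and eraser_drawer_c9 above 0.5 N or contact force between the fingers and eraser_drawer_c10 above 0.5 N) or (contact force between the fingers and empty_drawer_c3 above 0.5 N or contact force between the fingers and empty_drawer_c4 above 0.5 N or contact force between the fingers and empty_drawer_c5 above 0.5 N or contact force between the fingers and empty_drawer_c6 above 0.5 N or contact force between the fingers and empty_drawer_c7 above 0.5 N or contact force between the fingers and empty_drawer_c8 above 0.5 N or contact force between the fingers and empty_drawer_c9 above 0.5 N or contact force between the fingers and empty_drawer_c10 above 0.5 N) or contact force between the fingers and lead_carton above 0.3 N or contact force between the fingers and eraser_block above 0.3 N).
It fails at once if the carton or the eraser is lifted (more than 45 mm above the table) (height (world z) of any of lead_carton, eraser_block above 0.045 m).
It fails at once if the empty drawer is moved by more than 8 mm (distance of empty_front from where it was at the start of the episode above 0.008 m).
It fails at once if a drawer is slammed or forced (moves shut faster than 0.4 m/s, or the fingers press on its front with more than 60 N) (velocity of joint any of carton_drawer, eraser_drawer, empty_drawer below -0.4 m/s or contact force between the fingers and carton_drawer_c0 above 60 N or contact force between the fingers and carton_drawer_c1 above 60 N or contact force between the fingers and carton_drawer_c2 above 60 N or contact force between the fingers and eraser_drawer_c0 above 60 N or contact force between the fingers and eraser_drawer_c1 above 60 N or contact force between the fingers and eraser_drawer_c2 above 60 N or contact force between the fingers and empty_drawer_c0 above 60 N or contact force between the fingers and empty_drawer_c1 above 60 N or contact force between the fingers and empty_drawer_c2 above 60 N).
It fails at once if a bystander is lifted, tipped or moved by more than 15 mm (distance of any of black_jar, clear_jar, tape_roll, food_tin from where it was at the start of the episode above 0.015 m or angle between any of black_jar, clear_jar, tape_roll, food_tin's own z axis and vertical above 0.3 rad).
It also fails if it takes over 45 s, if anything falls off the work surface, if the arm or the gripper's body presses on something with over 40 N, if the wrist force passes 120 N, or if a joint passes its speed limit or range.

ROBOT

A 6-joint arm with a two-finger parallel gripper is mounted at the origin on the work surface; the furniture and walls round the work are solid. World frame = base frame: x ahead of the robot, y to its left, z up, the work surface at z = 0. Lengths are in m, angles in rad, forces in N, time in s.
With the tool pointing down it reaches from about 0.425 to 0.95 m from the base axis. Payload 3.5 kg.
Tool frame: the origin (TCP) lies on the centre line of the jaws, within the pads' length; the fingertips stand 17 mm ahead of it and the grasp point (between the pads) lies 2 mm behind it; z points along the fingers, y is the line along which they close (so a half turn about z gives the same grasp; the last joint's range is limited). The gripper opens to 85 mm and grips with 20 to 120 N. Pads are 22 mm wide; open, the fingers measure 114 mm over their backs; the gripper's body (76 mm by 85 mm) begins 54 mm behind the grasp point. The pads swing forward as they close: fully open they stand 13 mm farther back than shut.
Start: joints at [1.16, 0.286, 1.577, -0, 1.279, -0.15], TCP at [0.174, 0.652, 0.248] pointing down, gripper open.
Joint ranges: [-2.77, 2.77], [-0.9, 2.22], [0.21, 2.48], [-1.53, 4.67], [0.24, 2.81], [-2.84, 2.84]. Speed limits (rad/s): [2.79, 2.79, 3.14, 3.14, 3.14, 3.14].

INTERFACE

Orientations are given as a rotation vector (axis times angle).
In Python, from plant import sense, optics, sign_off, spotter gives the robot as it stands.
- The arm moves only by the shell command python3 -m handwheel 'ROWS'. ROWS is JSON, a list of rows, each an object with "claw": the closure, from 0 (fully open) to 1 (shut); "linear": the shift along the tool's x, y, z in mm, a list of three; "spin": the turn about the tool's z in degrees. In form: [{"claw": claw, "linear": [tx, ty, tz], "spin": spin}, ...]. A call has 1 to 10 rows; each row shifts and turns the commanded pose from where the row before left it, along the tool's axes as they then stand; what a row does not reach is not made up. A row lasts 1/10 s, in which the tool goes at most 50 mm and 8.59 degrees, less where a joint would pass 70% of its speed; a pose out of reach is approached as far as the arm can. A call is refused whole if a number of a shift passes 50 or a number of a turn 8.59, either way. A call with a gripper value outside its range is refused whole. The fingers move at their own pace and stop on an object; the grip force is fixed at half the most. Time passes only in rows, so rows that do not move let the fingers close. It gives the time, the measured TCP pose, the force, the opening and the grip force at its end, in the units of the state.
- sense(): the state, without advancing time (a new reading comes with each control period).
- optics.read_camera(name): name is "side" or "top"; returns a dict with "pixels" (384x512x3 uint8, red, green, blue), "z_map" (384x512 float32, m along the optical axis (not along the pixel's ray), 0 where there is no reading), "fx", "fy", "cx", "cy" (pixels), "extrinsics" (4x4, takes a point from camera to world coordinates). Camera axes: x right, y down, z forward; pixel columns grow to the right and rows downward; lengths in m; the calibration is good to about 2 mm. A picture is of the moment at which its call begins.
- sign_off(): hands the job in; it is judged then, once.
Trained networks look in a picture, given as the dict that the camera call returned (one of the last four; its "shot" number tells which), for a name from the list of things; names that differ only in an ending like _2 or _b are one class to them, and where a whole thing is asked for, a point or a joint stands for the part that bears it (a point fixed in the world has none). Each returns a list of dicts, best first, with "score" (0 to 1); they miss things now and then, are a little off and sometimes report something else, mostly with a low value. They report only what shows in the picture. A call takes as long as a camera call. They do not tell look-alikes from the thing itself.
- spotter.regions_of(picture, target): "mask" (384x512 bool, what is visible of it).
- spotter.place_of(picture, target): "point" ([x, y, z] in m, in the coordinates of the camera as it stood for that picture, good to about 4 mm: a listed point, or the origin of a listed thing).
The state is a dict: "clock": time; "joints": joint angles; "dq": joint speeds; "joint_efforts": joint torques, N m; "eef_pos": TCP position; "eef_rot": TCP orientation; "wrist_force": force on the tool from outside, world axes, zero at the start; "ft_torque": the same for the moment, N m; "finger_gap": finger opening in m; "grasp_force": force on a finger pad.
Only numpy, scipy, OpenCV 4.12 (cv2) and the standard library are available. Lean on these libraries where they do the work, as an engineer would, in place of code of your own. Each camera call takes 0.05 s, during which the arm holds its last target. There are 200 camera calls.

## Working session

There is one attempt and no reset: what is moved stays moved. The work goes in short steps, Python scripts to look and compute and a shell command to move; the robot and the scene stay as the last step left them, time stands still between calls to the robot, and variables do not carry over. Pictures are saved under pics/ and viewed, at most 10 in all, crops included, and the job is handed in when it is done.

```bash
mkdir -p pics; cat > h.py <<'E'
import numpy as np, cv2
from plant import sense, optics, sign_off, spotter
def world(p,pt): return (p["extrinsics"]@np.append(pt,1))[:3]
def cloud(p,m):
    v,u=np.nonzero(m&(p["z_map"]>0)); z=p["z_map"][v,u]
    c=np.stack([(u-p["cx"])*z/p["fx"],(v-p["cy"])*z/p["fy"],z,np.ones_like(z)])
    return (p["extrinsics"]@c)[:3].T
def pix(p,w):
    c=np.linalg.inv(p["extrinsics"])@np.append(w,1); return (c[0]/c[2]*p["fx"]+p["cx"],c[1]/c[2]*p["fy"]+p["cy"])
E
python3 - <<'E'
from h import *
s=sense(); print(s["clock"],s["eef_pos"],s["eef_rot"])
im=[]
for n in("top","side"):
    p=optics.read_camera(n); im.append(p["pixels"])
    cv2.imwrite(f"pics/{n}0.png",cv2.resize(p["pixels"][:,:,::-1],(800,600)))
    for t in("carton_box","carton_front","lead_carton","eraser_block","black_jar","clear_jar","tape_roll","food_tin"):
        for r in spotter.place_of(p,t):
            w=world(p,r["point"]); print(n,t,round(r["score"],2),w.round(3),np.round(pix(p,w)))
E
```

```text
0.0 [0.17376677 0.65161257 0.24692624] [-0.40844678 -3.11423894  0.00359268]
top carton_box 0.78 [ 0.34  -0.159  0.002] [318. 256.]
top carton_box 0.76 [ 0.645  0.301 -0.005] [188. 173.]
top carton_box 0.73 [0.369 0.201 0.002] [214. 249.]
top carton_front 0.89 [0.496 0.338 0.043] [173. 211.]
top carton_front 0.74 [ 0.472 -0.034  0.039] [281. 218.]
top carton_front 0.47 [0.287 0.228 0.041] [204. 273.]
top carton_front 0.42 [ 0.263 -0.137  0.042] [313. 280.]
top lead_carton 0.61 [0.543 0.32  0.016] [181. 199.]
top eraser_block 0.42 [ 0.515 -0.009  0.016] [273. 206.]
top eraser_block 0.39 [0.76  0.119 0.005] [237. 141.]
top black_jar 0.65 [0.762 0.122 0.001] [237. 141.]
top black_jar 0.54 [ 0.664 -0.438 -0.001] [392. 165.]
top clear_jar 0.82 [0.41  0.489 0.001] [133. 238.]
top tape_roll 0.69 [0.635 0.495 0.004] [134. 175.]
top food_tin 0.96 [ 0.662 -0.438  0.001] [392. 165.]
top food_tin 0.46 [0.493 0.339 0.044] [173. 212.]
side carton_box 0.81 [ 0.365  0.193 -0.006] [286. 229.]
side carton_box 0.67 [ 0.344 -0.161 -0.001] [311. 186.]
side carton_box 0.56 [0.642 0.299 0.004] [208. 230.]
side carton_box 0.37 [0.63  0.498 0.004] [188. 263.]
side carton_front 0.75 [0.497 0.338 0.041] [240. 234.]
side carton_front 0.57 [0.292 0.226 0.04 ] [304. 227.]
side carton_front 0.2 [0.756 0.118 0.   ] [200. 203.]
side lead_carton 0.55 [0.547 0.319 0.02 ] [229. 234.]
side eraser_block 0.69 [0.64  0.302 0.001] [208. 232.]
side black_jar 0.57 [0.754 0.119 0.001] [200. 204.]
side clear_jar 0.86 [0.4   0.489 0.001] [253. 275.]
side tape_roll 0.8 [0.629 0.494 0.004] [188. 262.]
side food_tin 0.5 [ 0.661 -0.44   0.002] [262. 153.]
```

View pics/top0.png

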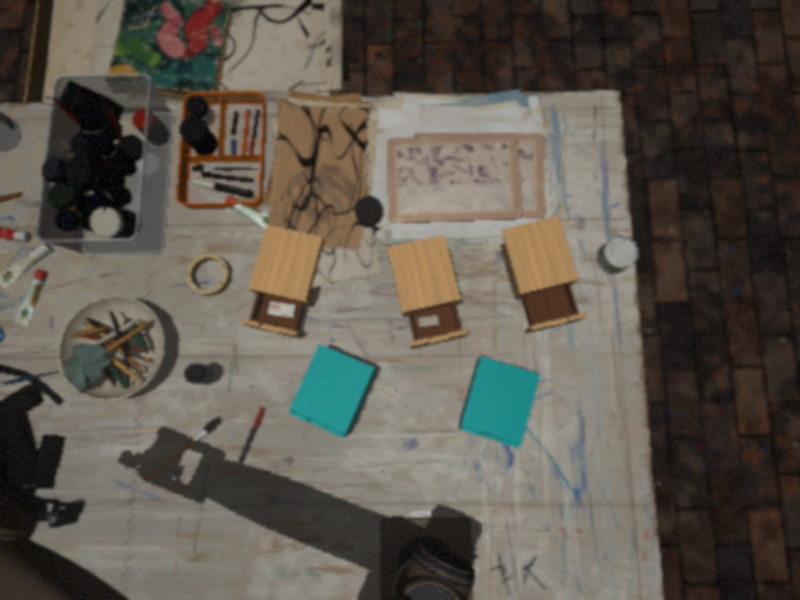

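View pics/side0.png

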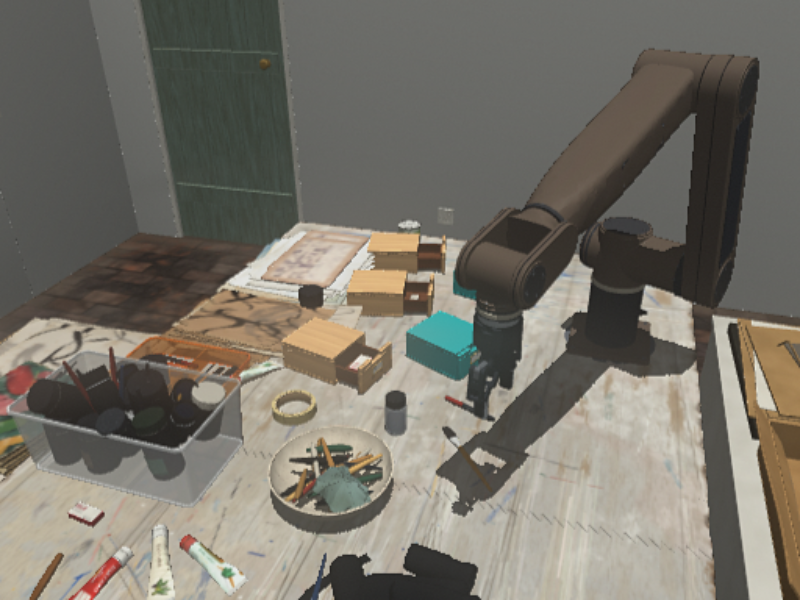

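The top view shows three wooden boxes. In 800x600 pixels, the left one at (285,262) holds a white/red carton, the middle one at (425,275) a pale eraser, and the right one at (540,255) looks empty. The turquoise look-alikes at (335,390) and (500,400) stay out of it. The next step is one enlarged crop to confirm, plus the geometry.

```bash
python3 - <<'E'
from h import *
p=optics.read_camera("top"); im=p["pixels"]
cv2.imwrite("pics/crop1.png",cv2.resize(im[130:230,150:385,::-1],None,fx=3.4,fy=3.4,interpolation=cv2.INTER_CUBIC))
H,W=p["z_map"].shape; v,u=np.mgrid[:H,:W]; z=p["z_map"]
P=(np.stack([(u-p["cx"])*z/p["fx"],(v-p["cy"])*z/p["fy"],z,np.ones_like(z)],-1)@p["extrinsics"].T)[...,:3]
wood=(im[...,0].astype(int)>im[...,2]+30)&(z>0)&(P[...,2]>.055)&(P[...,2]<.09)
n,L,st,_=cv2.connectedComponentsWithStats(wood.astype(np.uint8),connectivity=4)
for i in range(1,n):
    if st[i,4]<25: continue
    q=P[L==i].astype(np.float32); r=cv2.minAreaRect(q[:,:2])
    print(st[i,:4],st[i,4],np.round(r[0],4),np.round(r[1],3),round(r[2],1),"z",np.median(q[:,2]).round(3),"ends",np.round(cv2.boxPoints(r),3).tolist())
E
```

```text
Traceback (most recent call last):
cv2.error: OpenCV(4.12.0) /io/opencv/modules/imgproc/src/convhull.cpp:143: error: (-215:Assertion failed) total >= 0 && (depth == CV_32F || depth == CV_32S) in function 'convexHull'
```

View pics/crop1.png

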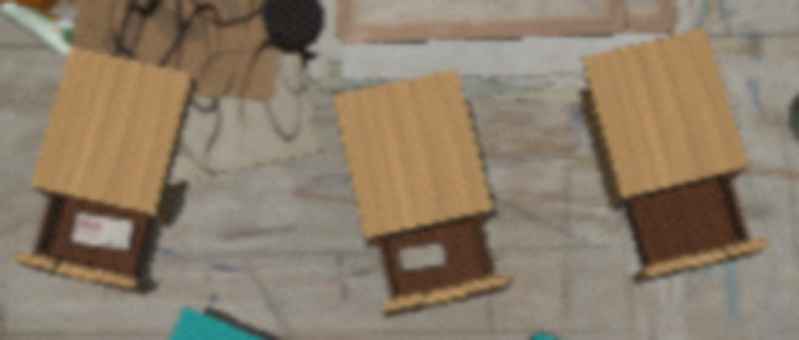

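The crop confirms it: the carton is in the left drawer (crop 100,230), the eraser in the middle one (422,256), and the right one (695,225) is empty. I push the left and middle drawers.

```bash
cat > m.py <<'E'
from h import *
from scipy.spatial.transform import Rotation as Ro
def boxes():
    p=optics.read_camera("top"); im=p["pixels"]
    H,W=p["z_map"].shape; v,u=np.mgrid[:H,:W]; z=p["z_map"]
    P=(np.stack([(u-p["cx"])*z/p["fx"],(v-p["cy"])*z/p["fy"],z,np.ones_like(z)],-1)@p["extrinsics"].T)[...,:3]
    wood=(im[...,0].astype(int)>im[...,2]+30)&(z>0)&(P[...,2]>.055)&(P[...,2]<.09)&(P[...,0]>.4)&(P[...,0]<.8)
    n,L,st,_=cv2.connectedComponentsWithStats(wood.astype(np.uint8),connectivity=4)
    for i in range(1,n):
        if st[i,4]<25: continue
        q=np.ascontiguousarray(P[L==i][:,:2],np.float32); r=cv2.minAreaRect(q)
        print(st[i,:2],st[i,4],"c",np.round(r[0],4),np.round(r[1],3),round(r[2],1))
def tool():
    s=sense(); R=Ro.from_rotvec(s["eef_rot"]).as_matrix()
    print("t",s["clock"],"tcp",np.round(s["eef_pos"],4),"-x yaw",np.degrees(np.arctan2(-R[1,0],-R[0,0])).round(2)); return s["eef_pos"],R
E
python3 -c "
from m import *
boxes(); p,R=tool(); print(R.round(3))"
```

```text
[249 122] 2515 c [ 0.6832 -0.1314] [0.233 0.408] 0.1
[159 143] 1619 c [0.6468 0.3023] [0.136 0.157] 76.6
[248 150] 1638 c [ 0.6168 -0.0021] [0.152 0.13 ] 12.3
[339 200] 127 c [ 0.5073 -0.2901] [0.01  0.126] 13.4
[154 204] 120 c [0.5009 0.3354] [0.126 0.011] 76.2
[ 68 209] 78 c [0.48   0.6583] [0.013 0.087] 36.4
[ 46 210] 56 c [0.4936 0.7424] [0.014 0.064] 12.0
[263 211] 128 c [ 0.4744 -0.0332] [0.011 0.124] 12.2
t 1.0 tcp [0.174  0.6522 0.2483] -x yaw -14.94
[[-0.966  0.258  0.   ]
 [ 0.258  0.966  0.   ]
 [ 0.     0.    -1.   ]]
```

```bash
python3 -m handwheel '[{"claw":1,"linear":[-35,-22,0],"spin":-1.4},{"claw":1,"linear":[-35,-22,0],"spin":0},{"claw":1,"linear":[-35,-22,0],"spin":0},{"claw":1,"linear":[-35,-22,0],"spin":0},{"claw":1,"linear":[-35,-22,0],"spin":0},{"claw":1,"linear":[-35,-22,0],"spin":0},{"claw":1,"linear":[-35,-22,0],"spin":0},{"claw":1,"linear":[-35,-22,0],"spin":0},{"claw":1,"linear":[-35,-22,0],"spin":0},{"claw":1,"linear":[-30,-22,0],"spin":0}]'; python3 -c "
from m import *
boxes(); p,R=tool(); print(R.T@(np.array([.457,.346,.055])-p))"
```

```text
clock: 2.0
eef_pos: [0.4585, 0.3554, 0.2486]
eef_rot: [0.371, 3.119, 0.001]
wrist_force: [0.6, -0.1, 0.5]
finger_gap: -0.0003
grasp_force: 0.0
[248 122] 2580 c [ 0.6825 -0.1303] [0.234 0.411] 0.3
[159 144] 1621 c [0.6434 0.3014] [0.132 0.151] 76.5
[249 150] 1644 c [ 0.6184 -0.0018] [0.157 0.13 ] 12.3
[339 200] 127 c [ 0.5076 -0.2908] [0.01  0.125] 13.3
[154 204] 41 c [0.5108 0.3746] [0.04 0.01] 77.6
[ 46 209] 61 c [0.4959 0.7408] [0.011 0.07 ] 15.4
[263 211] 126 c [ 0.4744 -0.0333] [0.01  0.125] 12.1
[ 68 214] 59 c [0.4716 0.6705] [0.015 0.055] 36.0
t 2.05 tcp [0.4617 0.3517 0.2486] -x yaw -13.77
[ 0.00391078 -0.00627921  0.19359266]
```

```bash
python3 -m handwheel '[{"claw":1,"linear":[4,-3,20],"spin":0},{"claw":1,"linear":[0,0,25],"spin":0},{"claw":1,"linear":[0,0,25],"spin":0},{"claw":1,"linear":[0,0,25],"spin":0},{"claw":1,"linear":[0,0,25],"spin":0},{"claw":1,"linear":[0,0,25],"spin":0},{"claw":1,"linear":[0,0,25],"spin":0},{"claw":1,"linear":[0,0,20],"spin":0},{"claw":1,"linear":[0,0,3],"spin":0},{"claw":1,"linear":[0,0,0],"spin":0}]'; python3 - <<'E'
from m import *
p,R=tool(); print((R.T@(np.array([.496,.3366,.055])-p)).round(4))
q=optics.read_camera("side")
cv2.imwrite("pics/side1.png",cv2.resize(q["pixels"][180:290,150:330,::-1],None,fx=4.4,fy=4.4,interpolation=cv2.INTER_CUBIC))
E
```

```text
clock: 3.05
eef_pos: [0.4523, 0.3548, 0.055]
eef_rot: [-0.37, -3.119, 0.001]
wrist_force: [0.3, 0.1, 0.8]
finger_gap: -0.0001
grasp_force: 0.0
t 3.05 tcp [0.4523 0.3548 0.055 ] -x yaw -13.54
[-0.0467 -0.0075 -0.    ]
```

View pics/side1.png

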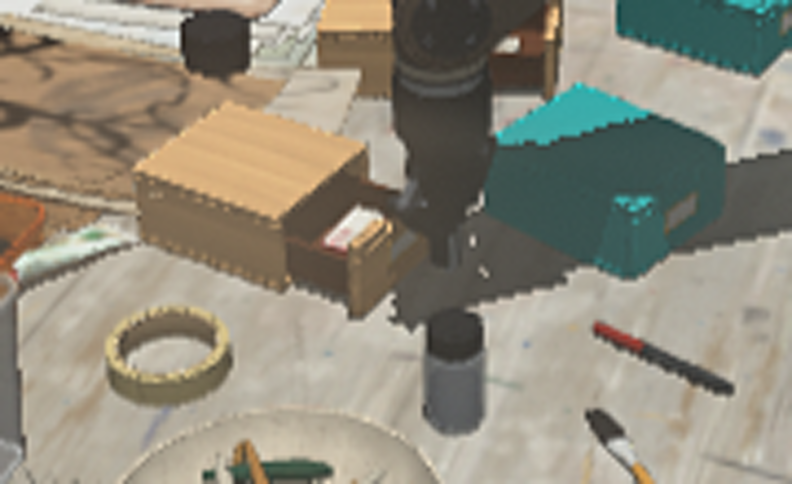

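The closed fingertips (crop 440,255) stand in front of the carton drawer's front (380,270), clear of the jar and the turquoise box. I start pushing slowly.

```bash
python3 -m handwheel '[{"claw":1,"linear":[-8,-4,0],"spin":0},{"claw":1,"linear":[-8,-3,0],"spin":0},{"claw":1,"linear":[-6,0,0],"spin":0},{"claw":1,"linear":[-6,0,0],"spin":0},{"claw":1,"linear":[-6,0,0],"spin":0},{"claw":1,"linear":[-6,0,0],"spin":0},{"claw":1,"linear":[-6,0,0],"spin":0},{"claw":1,"linear":[-6,0,0],"spin":0}]'; python3 -m handwheel '[{"claw":1,"linear":[-6,0,0],"spin":0},{"claw":1,"linear":[-6,0,0],"spin":0},{"claw":1,"linear":[-6,0,0],"spin":0},{"claw":1,"linear":[-6,0,0],"spin":0},{"claw":1,"linear":[-6,0,0],"spin":0},{"claw":1,"linear":[-6,0,0],"spin":0}]';  python3 -c "
from m import *
p,R=tool(); print(R.T@(np.array([.6468,.3023,.055])-p))"
```

```text
clock: 3.9
eef_pos: [0.5016, 0.3358, 0.0552]
eef_rot: [-0.37, -3.119, 0.0]
wrist_force: [-1.6, -0.8, 2.1]
finger_gap: -0.0002
grasp_force: 0.9
clock: 4.5
eef_pos: [0.5369, 0.3273, 0.0553]
eef_rot: [-0.37, -3.12, 0.0]
wrist_force: [-2.1, 0.7, 1.5]
finger_gap: 0.0003
grasp_force: 0.9
t 4.5 tcp [0.5369 0.3273 0.0553] -x yaw -13.54
[-0.11266989  0.001436    0.00024602]
```

```bash
python3 -m handwheel '[{"claw":1,"linear":[-4,0,0],"spin":0},{"claw":1,"linear":[-3,0,0],"spin":0},{"claw":1,"linear":[-2,0,0],"spin":0},{"claw":1,"linear":[-1,0,0],"spin":0},{"claw":1,"linear":[0,0,0],"spin":0}]'; python3 -c "
from m import *
p,R=tool(); print(R.T@(np.array([.6468,.3023,.055])-p)); boxes()"
```

```text
clock: 5.0
eef_pos: [0.5464, 0.325, 0.0552]
eef_rot: [0.37, 3.119, -0.0]
wrist_force: [-0.6, 0.9, -0.4]
finger_gap: 0.0
grasp_force: 0.2
t 5.0 tcp [0.5464 0.325  0.0552] -x yaw -13.54
[-0.10292637  0.00142445  0.0002955 ]
[249 122] 2575 c [ 0.6832 -0.1312] [0.233 0.407] 0.1
[166 144] 1179 c [0.6442 0.3015] [0.131 0.149] 75.6
[248 150] 1647 c [ 0.6196 -0.0017] [0.158 0.13 ] 12.2
[339 200] 127 c [ 0.5075 -0.2907] [0.01  0.126] 13.3
[ 67 209] 82 c [0.4787 0.6596] [0.014 0.085] 37.1
[ 46 210] 53 c [0.4949 0.7466] [0.011 0.057] 11.4
[263 211] 125 c [ 0.4744 -0.0332] [0.011 0.125] 12.1
```

Expected about 7 mm more; I step in 1 mm rows and watch the force.

```bash
python3 -m handwheel '[{"claw":1,"linear":[-1,0,0],"spin":0},{"claw":1,"linear":[-1,0,0],"spin":0},{"claw":1,"linear":[-1,0,0],"spin":0}]'; python3 -m handwheel '[{"claw":1,"linear":[-1,0,0],"spin":0},{"claw":1,"linear":[-1,0,0],"spin":0}]';
```

```text
clock: 5.35
eef_pos: [0.549, 0.3244, 0.0553]
eef_rot: [-0.37, -3.119, 0.0]
wrist_force: [-1.2, 1.3, 0.3]
finger_gap: 0.0
grasp_force: 0.8
clock: 5.55
eef_pos: [0.5496, 0.3242, 0.0553]
eef_rot: [-0.371, -3.115, 0.001]
wrist_force: [-8.1, 1.8, 5.5]
finger_gap: -0.0
grasp_force: 4.1
```

```bash
python3 -m handwheel '[{"claw":1,"linear":[-1,0,0],"spin":0},{"claw":1,"linear":[0,0,0],"spin":0}]'
```

```text
clock: 5.75
eef_pos: [0.5496, 0.3242, 0.0553]
eef_rot: [-0.37, -3.113, 0.001]
wrist_force: [-8.9, 1.6, 5.5]
finger_gap: 0.0001
grasp_force: 4.5
```

The TCP has stopped advancing and the force has risen to 9 N against 1.5 N of friction, so the drawer is at its stop. I back off and rise.

```bash
python3 -m handwheel '[{"claw":1,"linear":[6,0,0],"spin":0},{"claw":1,"linear":[15,0,0],"spin":0},{"claw":1,"linear":[20,0,0],"spin":0},{"claw":1,"linear":[10,0,-10],"spin":0},{"claw":1,"linear":[0,0,-25],"spin":0},{"claw":1,"linear":[0,0,-30],"spin":0},{"claw":1,"linear":[0,0,-30],"spin":0},{"claw":1,"linear":[0,0,-20],"spin":0},{"claw":1,"linear":[0,0,-5],"spin":0},{"claw":1,"linear":[0,0,0],"spin":0}]'
python3 - <<'E'
from m import *
p,R=tool()
# target: 45 mm before eraser front outer face, yaw 12.2
a=np.radians(12.2); d=np.array([np.cos(a),np.sin(a),0]); f=np.array([.4744,-.0332,0])-.005*d
g=f-.045*d; g[2]=p[2]; print("goal",g,(R.T@(g-p)).round(4))
q=optics.read_camera("side")
cv2.imwrite("pics/side2.png",cv2.resize(q["pixels"][180:290,150:330,::-1],None,fx=4.4,fy=4.4,interpolation=cv2.INTER_CUBIC))
E
```

```text
clock: 6.75
eef_pos: [0.5029, 0.3358, 0.1767]
eef_rot: [0.37, 3.117, 0.002]
wrist_force: [-0.5, -0.3, -0.8]
finger_gap: -0.0001
grasp_force: 0.0
t 6.75 tcp [0.5029 0.3358 0.1767] -x yaw -13.53
goal [ 0.42552921 -0.04376624  0.17673174] [-0.0136 -0.3872 -0.0006]
```

View pics/side2.png

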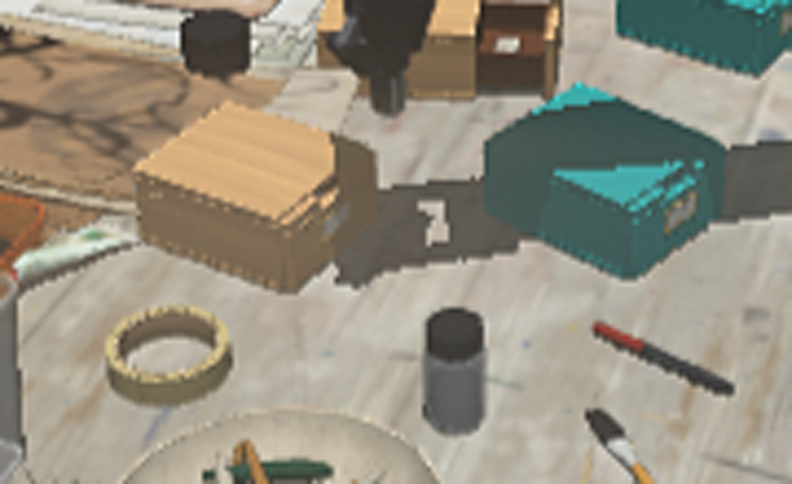

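The carton drawer's front (crop 310,210) is now flush with its box. Next is the middle (eraser) drawer.

```bash
python3 -m handwheel '[{"claw":1,"linear":[-2,-38,0],"spin":0},{"claw":1,"linear":[-2,-38,0],"spin":0},{"claw":1,"linear":[-2,-38,0],"spin":0},{"claw":1,"linear":[-2,-38,0],"spin":0},{"claw":1,"linear":[-2,-38,0],"spin":0},{"claw":1,"linear":[-2,-38,0],"spin":0},{"claw":1,"linear":[-2,-38,0],"spin":0},{"claw":1,"linear":[-2,-38,0],"spin":0},{"claw":1,"linear":[-3,-38,0],"spin":0},{"claw":1,"linear":[-3,-38,0],"spin":0}]'
python3 -m handwheel '[{"claw":1,"linear":[0,0,0],"spin":-8.5},{"claw":1,"linear":[0,0,0],"spin":-8.5},{"claw":1,"linear":[0,0,0],"spin":-8.5},{"claw":1,"linear":[0,0,0],"spin":0},{"claw":1,"linear":[0,0,0],"spin":0}]'
python3 - <<'E'
from m import *
p,R=tool()
print((R.T@(np.array([.4353,-.0417,.055])-p)).round(4))
E
```

```text
clock: 7.8
eef_pos: [0.4333, -0.04, 0.1734]
eef_rot: [-0.37, -3.117, -0.001]
wrist_force: [0.8, -0.7, 0.7]
finger_gap: 0.0002
grasp_force: 0.0
clock: 8.3
eef_pos: [0.4341, -0.0387, 0.1741]
eef_rot: [0.322, -3.123, -0.001]
wrist_force: [0.8, 0.1, -0.9]
finger_gap: -0.0003
grasp_force: 0.0
t 8.3 tcp [ 0.4341 -0.0387  0.1741] -x yaw 11.78
[-0.0008 -0.0033  0.119 ]
```

```bash
python3 -m handwheel '[{"claw":1,"linear":[0,-3,15],"spin":-0.4},{"claw":1,"linear":[0,0,20],"spin":0},{"claw":1,"linear":[0,0,20],"spin":0},{"claw":1,"linear":[0,0,20],"spin":0},{"claw":1,"linear":[0,0,20],"spin":0},{"claw":1,"linear":[0,0,15],"spin":0},{"claw":1,"linear":[0,0,9],"spin":0},{"claw":1,"linear":[0,0,0],"spin":0},{"claw":1,"linear":[0,0,0],"spin":0}]'
python3 - <<'E'
from m import *
p,R=tool()
print((R.T@(np.array([.4695,-.0343,.055])-p)).round(4),(R.T@(np.array([.6184,-.002,.055])-p)).round(4))
E
```

```text
clock: 9.2
eef_pos: [0.4357, -0.0419, 0.0566]
eef_rot: [-0.337, 3.123, -0.0]
wrist_force: [0.0, -0.1, 0.6]
finger_gap: 0.0
grasp_force: 0.0
t 9.2 tcp [ 0.4357 -0.0419  0.0566] -x yaw 12.32
[-0.0346  0.0002  0.0016] [-0.187  -0.      0.0016]
```

```bash
python3 -m handwheel '[{"claw":1,"linear":[-6,0,0],"spin":0},{"claw":1,"linear":[-6,0,0],"spin":0},{"claw":1,"linear":[-6,0,0],"spin":0},{"claw":1,"linear":[-6,0,0],"spin":0},{"claw":1,"linear":[-6,0,0],"spin":0},{"claw":1,"linear":[-6,0,0],"spin":0},{"claw":1,"linear":[-6,0,0],"spin":0},{"claw":1,"linear":[-6,0,0],"spin":0}]'; python3 -m handwheel '[{"claw":1,"linear":[-6,0,0],"spin":0},{"claw":1,"linear":[-6,0,0],"spin":0},{"claw":1,"linear":[-5,0,0],"spin":0},{"claw":1,"linear":[-4,0,0],"spin":0},{"claw":1,"linear":[-3,0,0],"spin":0},{"claw":1,"linear":[-2,0,0],"spin":0},{"claw":1,"linear":[-1,0,0],"spin":0},{"claw":1,"linear":[0,0,0],"spin":0}]'
python3 - <<'E'
from m import *
p,R=tool()
print((R.T@(np.array([.6184,-.002,.055])-p)).round(4))
E
```

```text
clock: 10.0
eef_pos: [0.4827, -0.0315, 0.0563]
eef_rot: [0.338, -3.123, -0.0]
wrist_force: [-1.3, -1.1, 1.1]
finger_gap: 0.0001
grasp_force: 0.9
clock: 10.8
eef_pos: [0.5089, -0.0258, 0.0563]
eef_rot: [-0.338, 3.123, 0.0]
wrist_force: [-1.0, -0.0, -0.5]
finger_gap: 0.0003
grasp_force: 0.2
t 10.8 tcp [ 0.5089 -0.0258  0.0563] -x yaw 12.35
[-0.112  -0.0002  0.0013]
```

```bash
python3 -m handwheel '[{"claw":1,"linear":[-2,0,0],"spin":0},{"claw":1,"linear":[-2,0,0],"spin":0},{"claw":1,"linear":[-2,0,0],"spin":0},{"claw":1,"linear":[-1,0,0],"spin":0},{"claw":1,"linear":[-1,0,0],"spin":0},{"claw":1,"linear":[-1,0,0],"spin":0}]'; python3 -m handwheel '[{"claw":1,"linear":[-1,0,0],"spin":0},{"claw":1,"linear":[-1,0,0],"spin":0},{"claw":1,"linear":[-1,0,0],"spin":0}]'
```

```text
clock: 11.4
eef_pos: [0.5175, -0.0239, 0.0562]
eef_rot: [0.338, -3.123, -0.0]
wrist_force: [-1.4, -0.7, 0.3]
finger_gap: 0.0002
grasp_force: 0.8
clock: 11.7
eef_pos: [0.5205, -0.0233, 0.0563]
eef_rot: [0.338, -3.123, -0.0]
wrist_force: [-0.4, 0.8, -0.5]
finger_gap: -0.0001
grasp_force: 0.8
```

```bash
python3 -m handwheel '[{"claw":1,"linear":[-1,0,0],"spin":0},{"claw":1,"linear":[-1,0,0],"spin":0},{"claw":1,"linear":[0,0,0],"spin":0}]'
```

```text
clock: 12.0
eef_pos: [0.5218, -0.0229, 0.0562]
eef_rot: [0.338, -3.121, -0.0]
wrist_force: [-5.6, -1.0, 2.3]
finger_gap: -0.0
grasp_force: 2.4
```

```bash
python3 -m handwheel '[{"claw":1,"linear":[-1,0,0],"spin":0},{"claw":1,"linear":[-1,0,0],"spin":0},{"claw":1,"linear":[0,0,0],"spin":0}]'
```

```text
clock: 12.3
eef_pos: [0.522, -0.0229, 0.0563]
eef_rot: [0.339, -3.115, -0.0]
wrist_force: [-10.8, -3.6, 8.3]
finger_gap: -0.0001
grasp_force: 5.9
```

It is home against the stop at about 11 N. I back off, rise and check.

```bash
python3 -m handwheel '[{"claw":1,"linear":[6,0,0],"spin":0},{"claw":1,"linear":[15,0,0],"spin":0},{"claw":1,"linear":[20,0,0],"spin":0},{"claw":1,"linear":[10,0,-10],"spin":0},{"claw":1,"linear":[0,0,-25],"spin":0},{"claw":1,"linear":[0,0,-30],"spin":0},{"claw":1,"linear":[0,0,-30],"spin":0},{"claw":1,"linear":[0,0,-30],"spin":0},{"claw":1,"linear":[0,0,0],"spin":0},{"claw":1,"linear":[0,0,0],"spin":0}]'
python3 - <<'E'
from m import *
boxes()
q=optics.read_camera("side"); t=optics.read_camera("top")
for n,x in(("black_jar",t),("clear_jar",t),("tape_roll",t),("food_tin",t),("carton_front",q),("carton_front",t)):
    print(n,[(world(x,r["point"]).round(3),round(r["score"],2)) for r in spotter.place_of(x,n)])
a=cv2.resize(q["pixels"][140:260,160:320],(400,300)); b=cv2.resize(t["pixels"][120:240,150:390],(600,300))
c=np.zeros((600,600,3),np.uint8); c[:300,:400]=a; c[300:]=b; cv2.imwrite("pics/end.png",c[...,::-1])
E
```

```text
clock: 13.3
eef_pos: [0.4755, -0.0334, 0.1823]
eef_rot: [-0.338, 3.119, -0.002]
wrist_force: [-0.1, -0.9, 0.1]
finger_gap: 0.0003
grasp_force: 0.0
[249 122] 2546 c [ 0.6836 -0.1314] [0.232 0.408] 0.1
[159 143] 1735 c [0.6422 0.3039] [0.136 0.167] 76.6
[248 150] 1196 c [ 0.6148 -0.0026] [0.164 0.13 ] 12.3
[339 200] 131 c [ 0.507  -0.2909] [0.011 0.126] 13.5
[ 68 208] 80 c [0.4836 0.6538] [0.016 0.097] 34.7
[ 46 209] 65 c [0.4953 0.7385] [0.012 0.071] 11.0
black_jar [(array([0.763, 0.121, 0.004]), 0.67)]
clear_jar [(array([0.408, 0.489, 0.003]), 0.82)]
tape_roll [(array([0.635, 0.496, 0.002]), 0.82)]
food_tin [(array([ 0.662, -0.437, -0.   ]), 0.58)]
carton_front [(array([0.559, 0.324, 0.042]), 0.91), (array([ 0.26 , -0.137,  0.038]), 0.77), (array([0.75 , 0.119, 0.002]), 0.64), (array([0.29 , 0.226, 0.042]), 0.6)]
carton_front [(array([0.559, 0.322, 0.041]), 0.76), (array([ 0.262, -0.134,  0.041]), 0.65), (array([0.288, 0.229, 0.043]), 0.56)]
```

View pics/end.png

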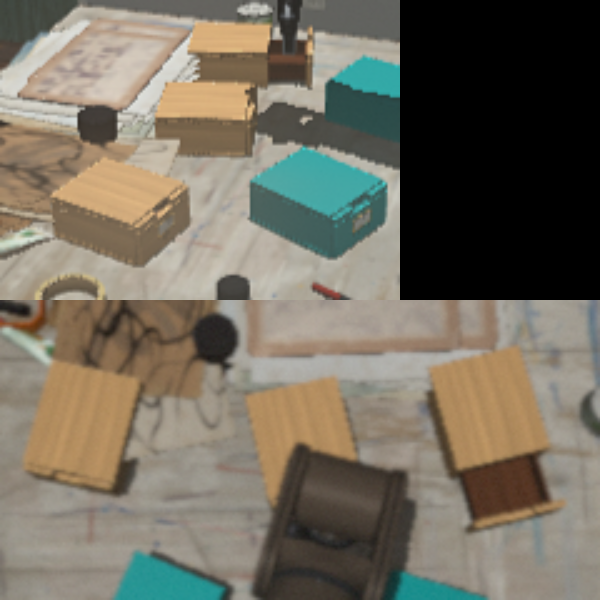

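The picture shows the left (35-135,460) and middle (205,120 in the side view) drawers shut and the right empty one (510,490) still open. The bystanders have not moved and the robot is clear of everything.

```bash
python3 -c "
from plant import sign_off
print(sign_off())"
```

```text
the job is handed in; nothing more can be done
None
```

I pushed the carton and eraser drawers gently home against their stops (wrist force about 10 and 12 N), left the empty drawer open and the jars, tin and tape unmoved, and handed the job in; it returned no verdict.

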